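Press the glue pot's lid set home, then take the cap off the brush lid

TASK

The glue pot's two-part lid, the cap clipped over the brush lid, is lying on the bench beside the pot: pick the pair up together by the cap's knob, lower it onto the pot's open mouth without letting go above it, and press down until the brush lid has snapped fully home, level all round. Then lift the cap off alone, leaving the brush lid seated in the pot, and finish still holding the cap upright above the pot, about a hand's breadth clear of the brush lid. Leave everything else on the bench where it is.

Things in the scene. Friction and masses are not known exactly. Their poses are not given: they have to be found in the camera images.
- pot: electric glue pot, screwed down: grey round jacket, diameter 139 mm, on a 160 mm round foot; black control box in front (its -x) reaching 118 mm from the axis, black ears at both sides (its y) reaching 90 mm, 80 mm up; bright steel mouth on top, the highest part. Origin: centre of its underside on the bench, z up
- pot_mouth (a point): centre of the pot's open mouth at the top of its rim, 112 mm above the bench; bore 87 mm, rim 105 mm across. Three sprung noses 6 mm below the rim snap over the brush lid's bead: from 8 mm above home it must be pressed, with 5 to 10 N, the last 3 mm snap; about 15 N pulls it out again. Not pressed home, it comes back up with the cap
- lid: brush lid (inner), aluminium, about 70 g: flange 100 mm across, 3 mm thick; below it a tapered plug 20 mm deep (72 mm across at its foot, 85 mm at the bead); above it an open neck 37 mm across, 20 mm high, hidden by the cap. Origin: centre of the flange's underside, z up: 20 mm up when lying on the bench (upright, on its plug), at pot_mouth when fully home
- cap: cap (outer), steel with a dark wooden knob, about 130 g: 92 mm across (95 mm at the lower edge), 27 mm high; knob 32 mm across on its centre, from 27 to 61 mm above the origin. Origin: centre of the skirt's lower edge, z up; clipped on, it rests on the lid's flange, origin 3 mm above that of lid
- cap_knob (a point): on the axis of the cap's knob, 46 mm above the cap's origin (69 mm above the bench at the start): grip here from above, any yaw. The spring clip in the cap carries the brush lid in the air and lets go of it with a straight pull of 3 to 4 N once the pot holds the lid
- brush: glue brush lying between the pot and the lid set, 190 mm long, 20 mm high, handle to -x; origin under its middle
- peg_a: tapered oak peg, 185 mm long, 24 mm thick, lying along x at the left side of the bench; origin under its middle
- peg_b: another such peg beside it, farther left
- square: try square, wooden stock 120 mm and steel blade 210 mm, lying at the right side of the bench, blade to +x; origin under the stock's middle
- hammer: hammer, 260 mm long, 35 mm high, lying at the far side; origin under the handle's middle
- mug: white mug, 82 mm in diameter and 92 mm high, at the far side; origin at its underside's centre
- glue: white glue bottle, 64 mm in diameter and 190 mm high, at the far side; origin at its underside's centre
- tin: closed steel tin without a knob, 99 mm in diameter and 55 mm high, at the far side; origin at its underside's centre

How it is judged:
By the outcome, as a careful person would: the job done as asked, in the order asked, and still so for the second after the job is handed in, while the arm keeps its last pose, push and grip.
It also fails if it takes over 48 s, if anything falls off the work surface, if the arm or the gripper's body presses on something with over 40 N, if the wrist force passes 120 N, or if a joint passes its speed limit or range.

ROBOT

A 6-joint arm with a two-finger parallel gripper is mounted at the origin on the work surface. World frame = base frame: x ahead of the robot, y to its left, z up, the work surface at z = 0. Lengths are in m, angles in rad, forces in N, time in s.
With the tool pointing down it reaches from about 0.35 to 0.775 m from the base axis. Payload 7.3 kg.
Tool frame: the origin (TCP) lies at the very end of the fingers, on their centre line; the grasp point (between the pads) lies 19 mm behind it; z points along the fingers, y is the line along which they close (so a half turn about z gives the same grasp; the last joint's range is limited). The gripper opens to 92 mm and grips with 3 to 60 N. Pads are 19 mm wide; open, the fingers measure 130 mm over their backs; the gripper's body (75 mm by 190 mm) begins 47 mm behind the grasp point.
Start: joints at [1.119, 0.342, 1.524, -0, 1.275, -0.146], TCP at [0.158, 0.501, 0.197] pointing down, gripper open.
Joint ranges: [-2.53, 2.53], [-0.77, 2.02], [0.04, 2.7], [-1, 4.14], [0.28, 2.66], [-3.11, 3.11]. Speed limits (rad/s): [2.57, 2.57, 3.14, 3.14, 3.14, 3.14].

INTERFACE

Orientations are given as [roll, pitch, yaw] about the fixed x, y, z axes, in that order (R = Rz(yaw) Ry(pitch) Rx(roll)).
In Python, from cell import robot gives the robot as it stands. The module is installed in compiled form; this text tells all that it offers.
- The arm moves only by the tool arm_command, never from a script. Its argument "moves" is a list of rows, each a list of 3 entries, a list of its own where there are three numbers: the shift along the tool's x, y, z in m, then the turn, a rotation vector about the tool's x, y, z in rad, then the finger opening in m, from 0 to 0.0918. In form: [[[dx, dy, dz], [ax, ay, az], claw], ...]. A call has exactly 5 rows; each row is the pose to reach, as a shift and turn from the pose commanded when the call began, along the tool's axes at that moment; what a row does not reach only later rows make up. A row lasts 1/10 s, in which the tool goes at most 50 mm and 8.59 degrees, less where a joint would pass 70% of its speed; a pose out of reach is approached as far as the arm can. A call with a gripper value outside its range is refused whole. The fingers move at their own pace and stop on an object; "squeeze" is the grip in N (left out, the last holds). Time passes only in rows, so rows that repeat a pose let the fingers close, or fill a call up. It gives the time, the measured TCP pose, the force, the opening and the grip force at its end, in the units of the state.
- robot.observe(): the state, without advancing time (a new reading comes with each control period).
- robot.read_camera(name): name is "scene" or "top" or "wrist"; returns the picture (400x640x3 uint8, red, green, blue); there is no depth.
- robot.camera_model(name): a dict with "fx", "fy", "cx", "cy" (pixels), "k1" (the pictures are not rectified: a ray, as slopes to the right and down, at radius r is drawn at 1 + k1 r^2 times it, then the intrinsics apply), "R" (3x3) and "t" (3): a world point X has camera coordinates R X + t. Camera axes: x right, y down, z forward; pixel columns grow to the right and rows downward; lengths in m; the calibration is good to about 2 mm. A picture is of the moment at which its call begins: read the wrist's pose just before it. camera_model takes no time and is no camera call; for the wrist camera it gives the pose at the moment of the call.
- robot.hand_in(): hands the job in; it is judged then, once.
The state is a dict: "time": time; "qpos": joint angles; "qvel": joint speeds; "joint_efforts": joint torques, N m; "tool_pos": TCP position; "tool_rot": TCP orientation; "contact_force": force on the tool from outside, world axes, zero at the start; "torque": the same for the moment, N m; "opening": finger opening in m; "grip_force": force on a finger pad.
Only numpy, scipy, OpenCV 4.12 (cv2) and the standard library are available. Lean on these libraries where they do the work, as an engineer would, in place of code of your own. Each camera call takes 0.05 s, during which the arm holds its last target. There are 200 camera calls.

## Working session

There is one attempt and no reset: what is moved stays moved. The work goes in short steps, Python scripts to look and compute and a tool call to move; the robot and the scene stay as the last step left them, time stands still between calls to the robot, and variables do not carry over. Pictures are saved under pics/ and viewed, at most 10 in all, crops included, and the job is handed in when it is done.

Besides the shell and the picture viewer there is one more tool, called by a JSON object that holds its "name" and its "arguments". arm_command: Moves the arm, as the interface text tells. Its arguments: {"type":"object","properties":{"moves":{"type":"array"},"squeeze":{"type":"number"}},"required":["moves"]}

```bash
mkdir -p pics
cat > h.py <<'E'
import numpy as np, cv2
from cell import robot
from scipy.spatial.transform import Rotation as Ro
def ray(m,u,v):
    p=np.array([(u-m["cx"])/m["fx"],(v-m["cy"])/m["fy"]]);q=p.copy()
    for _ in range(20): q=p/(1+m["k1"]*(q@q))
    R=np.array(m["R"]);t=np.array(m["t"])
    return -R.T@t, R.T@np.array([q[0],q[1],1.])
def plane(m,u,v,z):
    o,d=ray(m,u,v); return o+d*(z-o[2])/d[2]
def proj(m,X):
    c=np.array(m["R"])@np.array(X)+np.array(m["t"]);p=c[:2]/c[2];p=p*(1+m["k1"]*(p@p))
    return p*[m["fx"],m["fy"]]+[m["cx"],m["cy"]]
E
python3 - <<'E'
from h import *
for n in("scene","top"):
    cv2.imwrite(f"pics/{n}0.png",robot.read_camera(n)[:,:,::-1]); m=robot.camera_model(n); print(n,-np.array(m["R"]).T@m["t"],m["fx"])
s=robot.observe();print(s["time"],s["tool_pos"],s["tool_rot"],s["contact_force"])
E
```

```text
scene [ 1.57585198 -0.54974735  0.78437278] 489.0473733125315
top [0.29067388 0.00818953 1.6139311 ] 494.09694234188845
0.1 [0.15788063 0.50029429 0.19632272] [-3.14024136e+00 -1.47968439e-04  2.83578400e+00] [ 0.11896972  0.79214124 -0.06595276]
```

View pics/top0.png

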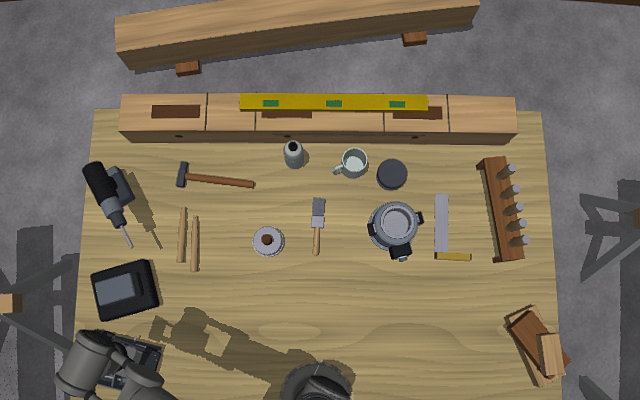

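View pics/scene0.png

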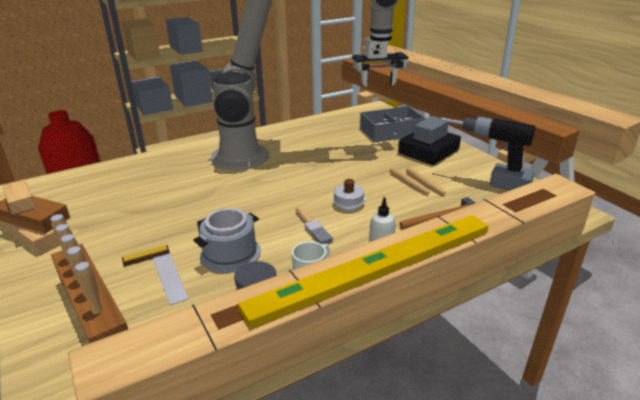

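The top view shows the lid set with its dark knob at about (267,240) and the pot mouth at about (398,222). The scene view shows the knob at (349,186) and the mouth at (229,222). I'll measure both with masks next.

Run:
```python
from h import *
ms={n:robot.camera_model(n) for n in("top","scene")}
I={n:cv2.imread(f"pics/{n}0.png") for n in ms}
def big(mask,off):
    c=max(cv2.findContours(mask.astype(np.uint8),cv2.RETR_EXTERNAL,cv2.CHAIN_APPROX_NONE)[0],key=cv2.contourArea)
    return c.reshape(-1,2)+off
def sub(n,x,y,w,h):
    a=I[n][y:y+h,x:x+w].astype(int);return a,[x,y]
# knob: dark reddish
for n,b in(("top",(252,225,32,32)),("scene",(330,172,40,40))):
    a,o=sub(n,*b); k=(a[:,:,2]-a[:,:,0]>20)&(a.sum(2)<300)
    c=big(k,o);print(n,"knob",cv2.boundingRect(c),c.mean(0), [plane(ms[n],*c.mean(0),z).round(4) for z in(.069,.084)])
# cap grey
a,o=sub("top",245,218,45,45);g=(abs(a[:,:,2]-a[:,:,0])<30)
c=big(g,o);e=cv2.fitEllipse(cv2.convexHull(c));print("cap",e,plane(ms["top"],*e[0],.025))
A=cv2.resize(I["top"][190:270,240:440],None,fx=4,fy=4,interpolation=cv2.INTER_CUBIC)
B=cv2.resize(I["scene"][160:280,180:380],None,fx=4,fy=4,interpolation=cv2.INTER_CUBIC)[:280]
cv2.imwrite("pics/crop.png",np.vstack([A,B]))
```

```text
top knob (262, 235, 10, 10) [266.34615385 239.15384615] [array([0.494 , 0.1577, 0.069 ]), array([0.492 , 0.1562, 0.084 ])]
scene knob (344, 179, 10, 14) [348.71428571 185.57142857] [array([0.5003, 0.156 , 0.069 ]), array([0.5229, 0.1412, 0.084 ])]
cap ((267.960693359375, 241.11582946777344), (30.567678451538086, 32.016151428222656), 90.77716064453125) [0.49341022 0.15655551 0.025     ]
```

View pics/crop.png

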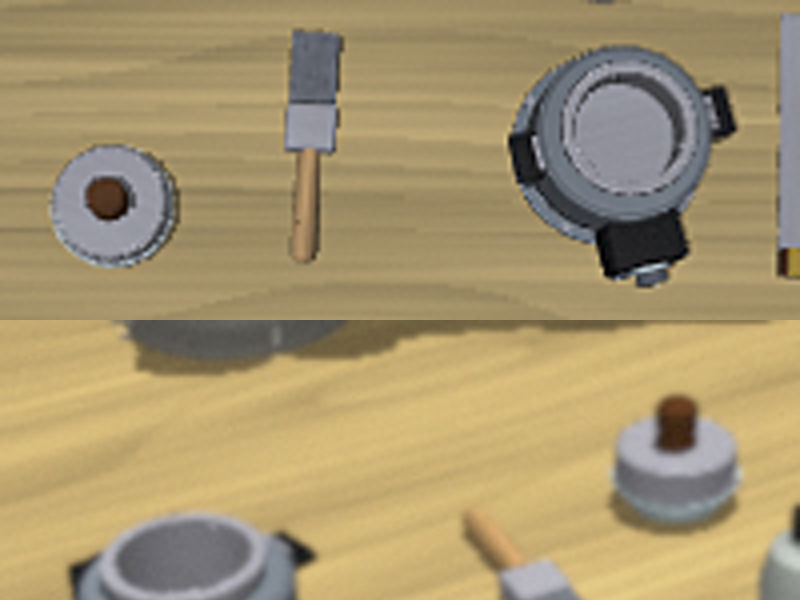

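The crop shows the knob and the rim ellipse centred at about (397,220) in the top image. Knob estimates agree at about (0.493, 0.157). Now the move to hover over the lid.

```bash
cat >> h.py <<'E'
def go(X,yaw=None):
    s=robot.observe();R=Ro.from_euler('xyz',s["tool_rot"])
    d=R.inv().apply(np.array(X)-s["tool_pos"])
    w=(R.inv()*Ro.from_euler('xyz',[np.pi,0,s["tool_rot"][2] if yaw is None else yaw])).as_rotvec()
    print("t",s["time"],"pos",s["tool_pos"].round(4) if hasattr(s["tool_pos"],'round') else s["tool_pos"],"shift",d.round(4),"turn",w.round(4))
E
python3 - <<'E'
from h import *
m=robot.camera_model("top");print("mouth",plane(m,397.2,220,.112))
go([.493,.157,.25])
E
```

```text
mouth [ 0.55051411 -0.24951792  0.112     ]
t 0.1 pos [0.1579 0.5003 0.1963] shift [-0.4229 -0.2265 -0.0534] turn [-0.0014 -0.0001  0.    ]
```

{"name": "arm_command", "arguments": {"moves": [[[-0.03, -0.015, -0.015], [0, 0, 0], 0.09], [[-0.07, -0.037, -0.03], [0, 0, 0], 0.09], [[-0.11, -0.059, -0.045], [0, 0, 0], 0.09], [[-0.15, -0.08, -0.053], [0, 0, 0], 0.09], [[-0.19, -0.102, -0.053], [0, 0, 0], 0.09]], "squeeze": 30}}

```text
time: 0.6
tool_pos: [0.3098, 0.3452, 0.251]
tool_rot: [3.14, 0.001, 2.836]
contact_force: [0.9, 0.7, -0.3]
opening: 0.09
grip_force: 0.0
```

{"name": "arm_command", "arguments": {"moves": [[[-0.04, -0.022, 0], [0, 0, 0], 0.09], [[-0.08, -0.044, 0], [0, 0, 0], 0.09], [[-0.12, -0.066, 0], [0, 0, 0], 0.09], [[-0.16, -0.088, 0], [0, 0, 0], 0.09], [[-0.2, -0.108, 0], [0, 0, 0], 0.09]]}}

```text
time: 1.1
tool_pos: [0.4675, 0.1813, 0.2497]
tool_rot: [-3.141, -0.001, 2.835]
contact_force: [0.9, 0.9, -0.1]
opening: 0.09
grip_force: 0.0
```

Run:
```python
from h import *
go([.493,.157,.25])
m=robot.camera_model("wrist");cv2.imwrite("pics/w1.png",robot.read_camera("wrist")[:,:,::-1]);np.save("w1.npy",m,allow_pickle=True)
print(-np.array(m["R"]).T@m["t"],proj(m,[.493,.157,.084]),proj(m,[.55,-.25,.112]))
```

```text
t 1.1 pos [0.4675 0.1813 0.2497] shift [-0.0316 -0.0154 -0.0003] turn [-0.0001 -0.0005  0.    ]
[0.4031824  0.20059846 0.43697607] [303.65023476 205.94850382] [ 44.13467821 330.50543469]
```

View pics/w1.png

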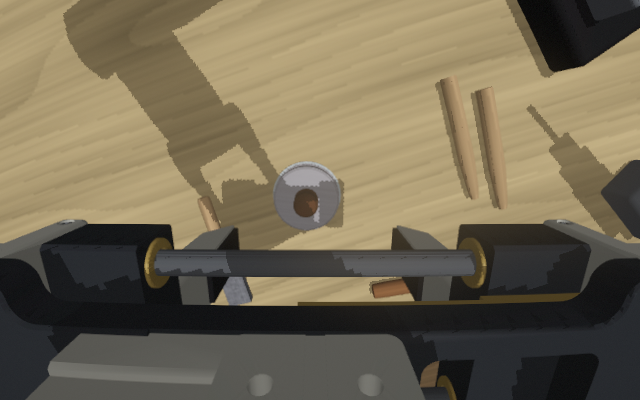

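The wrist view shows the knob at about (305,203), against a predicted (304,206). The cap disc is centred at about (308,197). I'll measure the knob from this view, then hover above it.

Run:
```python
from h import *
m=np.load("w1.npy",allow_pickle=True).item();a=cv2.imread("pics/w1.png").astype(int)
def big(mask,off):
    c=max(cv2.findContours(mask.astype(np.uint8),cv2.RETR_EXTERNAL,cv2.CHAIN_APPROX_NONE)[0],key=cv2.contourArea)
    return c.reshape(-1,2)+off
s=a[155:238,265:350];h=cv2.cvtColor(s.astype(np.uint8),cv2.COLOR_BGR2HSV)
k=(s[:,:,2]-s[:,:,0]>22)&(s.sum(2)<260);k[:35]=0;k[65:]=0;k[:,:25]=0;k[:,57:]=0
c=big(k,[265,155]);(u,v),r=cv2.minEnclosingCircle(c);print("knob",u,v,r,c.min(0),c.max(0),plane(m,u,v,.084))
for t in(40,60):
  g=h[:,:,1]<t
  c=big(cv2.morphologyEx(g.astype(np.uint8),cv2.MORPH_OPEN,np.ones((3,3))),[265,155]);c=cv2.convexHull(c.astype(np.int32));(u,v),r=cv2.minEnclosingCircle(c);e=cv2.fitEllipse(c)
  print("cap",u,v,r,e,plane(m,*e[0],.05),plane(m,*e[0],.03))
th=np.linspace(0,2*np.pi,60)
P=np.array([proj(m,[.493+.046*np.cos(x),.157+.046*np.sin(x),.05]) for x in th]);print("pred cap",P.min(0),P.max(0))
P=np.array([proj(m,[.493+.016*np.cos(x),.157+.016*np.sin(x),.084]) for x in th]);print("pred knob",P.min(0),P.max(0))
```

```text
knob 305.79071044921875 202.62791442871094 13.660294532775879 [294 190] [317 216] [0.4896654  0.16093908 0.084     ]
cap 306.24786376953125 195.0816192626953 34.332664489746094 ((306.2519836425781, 194.97366333007812), (67.43566131591797, 68.68917846679688), 8.261819839477539) [0.48779713 0.16109396 0.05      ] [0.49217026 0.15905225 0.03      ]
cap 306.49169921875 195.3251190185547 34.76437759399414 ((306.29071044921875, 195.06166076660156), (68.07345581054688, 69.44068908691406), 16.950096130371094) [0.48793186 0.16110647 0.05      ] [0.49231195 0.15906541 0.03      ]
pred cap [271.38624154 166.21834633] [337.83714068 230.61307222]
pred knob [291.05756697 193.68804705] [316.24947607 217.94970344]
```

Run:
```python
from h import *
m=np.load("w1.npy",allow_pickle=True).item()
print(plane(m,305.3,204,.084)); go([.491,.158,.054]);go([.491,.158,.12])
```

```text
[0.49119091 0.15979044 0.084     ]
t 1.15 pos [0.4721 0.1768 0.2493] shift [-0.0231 -0.0117  0.1954] turn [-0.0023  0.0031 -0.    ]
t 1.15 pos [0.4721 0.1768 0.2493] shift [-0.0233 -0.0119  0.1294] turn [-0.0023  0.0031 -0.    ]
```

{"name": "arm_command", "arguments": {"moves": [[[-0.015, -0.008, 0.02], [0, 0, 0], 0.09], [[-0.029, -0.015, 0.06], [0, 0, 0], 0.09], [[-0.029, -0.015, 0.1], [0, 0, 0], 0.09], [[-0.029, -0.015, 0.13], [0, 0, 0], 0.09], [[-0.029, -0.015, 0.13], [0, 0, 0], 0.09]]}}

```text
time: 1.65
tool_pos: [0.4867, 0.1594, 0.1159]
tool_rot: [-3.137, -0.008, 2.835]
contact_force: [-0.1, -0.2, -0.3]
opening: 0.09
grip_force: 0.0
```

Run:
```python
from h import *
robot.read_camera("top");robot.read_camera("top")
go([.491,.1585,.054])
```

```text
t 1.75 pos [0.4899 0.1602 0.1203] shift [-0.0015 -0.0012  0.0663] turn [-0.0001 -0.0005  0.    ]
```

{"name": "arm_command", "arguments": {"moves": [[[-0.001, -0.001, 0.015], [0, 0, 0], 0.09], [[-0.001, -0.001, 0.035], [0, 0, 0], 0.09], [[-0.001, -0.001, 0.055], [0, 0, 0], 0.09], [[-0.001, -0.001, 0.065], [0, 0, 0], 0.09], [[-0.001, -0.001, 0.065], [0, 0, 0], 0.09]]}}

```text
time: 2.25
tool_pos: [0.4907, 0.1589, 0.0553]
tool_rot: [3.141, 0.0, 2.836]
contact_force: [-0.7, 0.6, 0.2]
opening: 0.0905
grip_force: 0.0
```

{"name": "arm_command", "arguments": {"moves": [[[0, 0, 0], [0, 0, 0], 0.02], [[0, 0, 0], [0, 0, 0], 0.02], [[0, 0, 0], [0, 0, 0], 0.02], [[0, 0, 0], [0, 0, 0], 0.02], [[0, 0, 0], [0, 0, 0], 0.02]], "squeeze": 35}}

```text
time: 2.75
tool_pos: [0.4907, 0.1587, 0.0552]
tool_rot: [3.141, 0.0, 2.836]
contact_force: [-0.8, -0.1, 0.4]
opening: 0.0542
grip_force: 0.0
```

{"name": "arm_command", "arguments": {"moves": [[[0, 0, 0], [0, 0, 0], 0.02], [[0, 0, 0], [0, 0, 0], 0.02], [[0, 0, 0], [0, 0, 0], 0.02], [[0, 0, 0], [0, 0, 0], 0.02], [[0, 0, 0], [0, 0, 0], 0.02]]}}

```text
time: 3.25
tool_pos: [0.4905, 0.1587, 0.0549]
tool_rot: [3.142, -0.0, 2.836]
contact_force: [-0.3, 0.1, -0.6]
opening: 0.0206
grip_force: 0.0
```

Run:
```python
from h import *
A=robot.read_camera("wrist")[:,:,::-1]; B=robot.read_camera("scene")[:,:,::-1]
B=cv2.resize(B[110:230,270:430],None,fx=3,fy=3,interpolation=cv2.INTER_CUBIC)
T=robot.read_camera("top")[:,:,::-1];T=cv2.resize(T[200:280,220:327],None,fx=3,fy=3)
B=np.hstack([B[:240],T[:240]]) if T.shape[0]>=240 else B
A=cv2.resize(A[60:360],(800,375)); cv2.imwrite("pics/c2.png",np.vstack([A,B[:225,:800]]) if B.shape[1]==800 else np.vstack([A,cv2.copyMakeBorder(B[:225,:800],0,0,0,800-min(800,B.shape[1]),0)]))
s=robot.observe();print(s["opening"],s["grip_force"],s["tool_pos"])
```

```text
0.02008957191144414 0.0 [0.49051885 0.15872874 0.05491015]
```

View pics/c2.png

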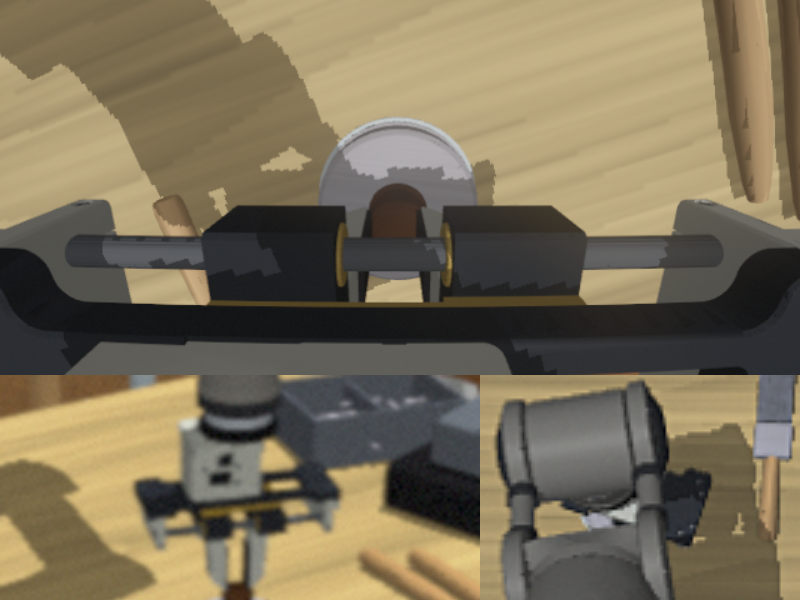

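Run:
```python
from h import *
s=robot.observe();m=robot.camera_model("wrist");R=Ro.from_euler('xyz',s["tool_rot"]).as_matrix();p=s["tool_pos"]
f=lambda q:(np.array(q)-[0,60])*1.25
print("cam in tool",R.T@(-np.array(m["R"]).T@m["t"]-p))
for y in(.01,-.01,.016,-.016):
  for z in (0,-.019):print("pad",y,z,f(proj(m,p+R@[0.0095,y,z])).round())
th=np.linspace(0,2*np.pi,90)
for z,r in((.05,.046),(.023,.0475),(.084,.016)):
  P=np.array([f(proj(m,[.4907+r*np.cos(x),.1587+r*np.sin(x),z])) for x in th]);print("pred",z,P.min(0).round(),P.max(0).round())
# rays: cap top edge centre col, upper edge
for z in(.05,.023):print(z,R.T@(plane(m,397/1.25,118/1.25+60,z)-p),R.T@(plane(m,320/1.25,190/1.25+60,z)-p),R.T@(plane(m,475/1.25,190/1.25+60,z)-p))
```

```text
cam in tool [ 0.06728133 -0.00097263 -0.18722074]
pad 0.01 0 [414. 192.]
pad 0.01 -0.019 [416. 203.]
pad -0.01 0 [377. 192.]
pad -0.01 -0.019 [375. 203.]
pad 0.016 0 [425. 192.]
pad 0.016 -0.019 [428. 203.]
pad -0.016 0 [366. 192.]
pad -0.016 -0.019 [363. 203.]
pred 0.05 [314. 124.] [477. 279.]
pred 0.023 [321. 116.] [470. 259.]
pred 0.084 [362. 197.] [430. 260.]
0.05 [0.04881842 0.00069971 0.00491031] [ 0.00900974 -0.04210484  0.00490726] [0.00905673 0.04429457 0.00491322]
0.023 [0.04622384 0.00093472 0.03191032] [ 0.00082088 -0.04788511  0.03190685] [0.00087448 0.05065593 0.03191364]
```

{"name": "arm_command", "arguments": {"moves": [[[0, 0, 0], [0, 0, 0], 0.0], [[0, 0, 0], [0, 0, 0], 0.0], [[0, 0, 0], [0, 0, 0], 0.0], [[0, 0, 0], [0, 0, 0], 0.0], [[0, 0, 0], [0, 0, 0], 0.0]], "squeeze": 30}}

```text
time: 3.9
tool_pos: [0.4905, 0.1587, 0.0549]
tool_rot: [3.142, 0.0, 2.836]
contact_force: [-0.0, -0.7, 0.3]
opening: 0.0003
grip_force: 0.0
```

Run:
```python
from h import *
s=robot.observe();print(s["opening"],s["grip_force"],s["tool_pos"],s["contact_force"])
A=robot.read_camera("wrist")[:,:,::-1];B=robot.read_camera("scene")[:,:,::-1]
A=cv2.resize(A[140:320,230:410],(560,560),interpolation=cv2.INTER_CUBIC)
B=cv2.resize(B[150:225,325:380],(240,327),interpolation=cv2.INTER_CUBIC)
C=np.zeros((560,800,3),np.uint8);C[:,:560]=A;C[:327,560:]=B;cv2.imwrite("pics/c3.png",C)
```

```text
0.0002879923491537134 0.0 [0.49053149 0.15870289 0.05492044] [-0.00780806 -0.71536581  0.31484648]
```

View pics/c3.png

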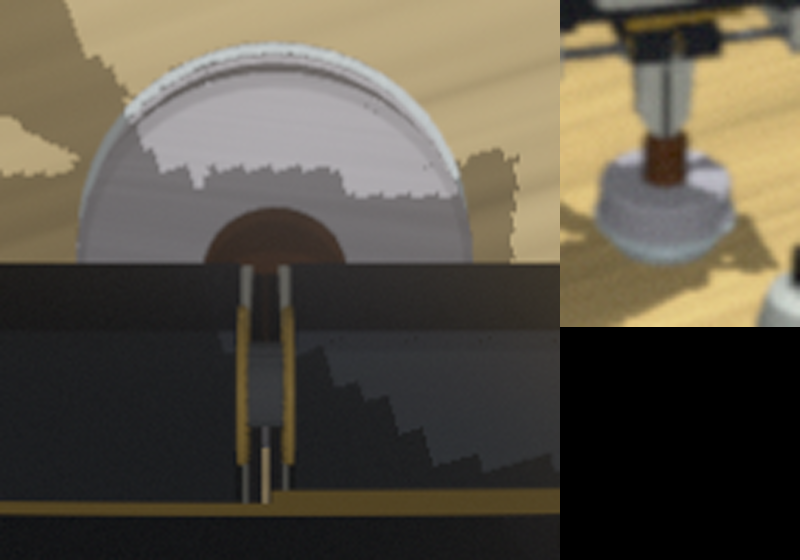

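The fingers closed fully without touching anything. In the scene crop their tips end right at the top of the knob, at about (349,181) in the full picture. They are apparently higher than the reported TCP, so I'll check numerically.

Run:
```python
from h import *
m=robot.camera_model("scene");s=robot.observe();p=np.array(s["tool_pos"])
print("tcp pred px",proj(m,p),"with z .085",proj(m,[p[0],p[1],.085]),"knob top",proj(m,[.4905,.1587,.084]),"knob base",proj(m,[.4905,.1587,.05]))
R=Ro.from_euler('xyz',s["tool_rot"]).as_matrix()
# start pose finger tips
R0=Ro.from_euler('xyz',[-3.14,0,2.836]).as_matrix();p0=np.array([.1579,.5003,.1963])
for y in(.046,.065,-.046,-.065):print("start tip",y,proj(m,p0+R0@[0,y,0]).round(1))
a=cv2.imread("pics/scene0.png");C=cv2.resize(a[0:110,320:440],(480,440),interpolation=cv2.INTER_CUBIC)
for y in(.055,-.055):
  u,v=proj(m,p0+R0@[0,y,0]);cv2.drawMarker(C,(int((u-320)*4),int(v*4)),(0,0,255),cv2.MARKER_CROSS,12)
B=robot.read_camera("scene")[:,:,::-1];D=np.ascontiguousarray(cv2.resize(B[130:240,310:390],(320,440),interpolation=cv2.INTER_CUBIC))
u,v=proj(m,p);cv2.drawMarker(D,(int((u-310)*4),int((v-130)*4)),(0,0,255),cv2.MARKER_CROSS,12)
cv2.imwrite("pics/c4.png",np.hstack([C,D]))
```

```text
tcp pred px [347.64555056 188.05600736] with z .085 [347.8235396  179.31795653] knob top [347.80302644 179.61148475] knob base [347.60238201 189.46695635]
start tip 0.046 [389.7  92.3]
start tip 0.065 [394.5  91.9]
start tip -0.046 [365.9  94.2]
start tip -0.065 [360.9  94.6]
```

View pics/c4.png

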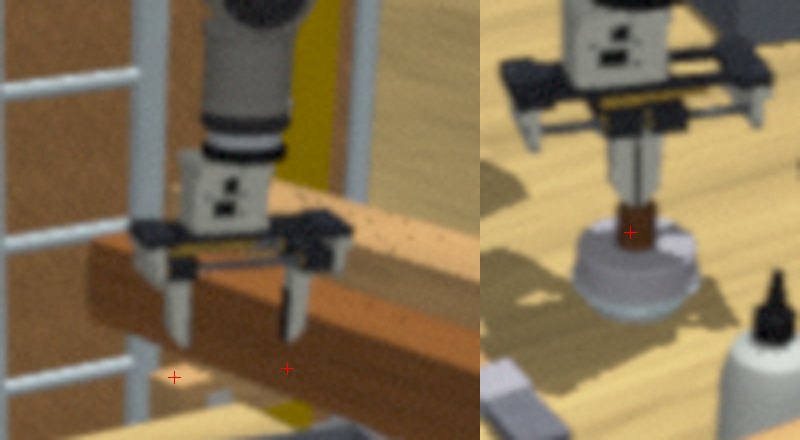

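The crosses mark the reported TCP. The real fingertips sit about 8 px higher, near rows 86 and 181, so they are about 30 mm short of it. The reported TCP lies about 30 mm beyond the fingertips. I'll open, go lower, and calibrate by a gentle touch on the cap top.

{"name": "arm_command", "arguments": {"moves": [[[0.0, 0.0, -0.003], [0, 0, 0], 0.07], [[0.002, 0.001, -0.003], [0, 0, 0], 0.07], [[0.002, 0.001, -0.003], [0, 0, 0], 0.07], [[0.002, 0.001, -0.003], [0, 0, 0], 0.07], [[0.002, 0.001, -0.003], [0, 0, 0], 0.07]]}}

```text
time: 4.55
tool_pos: [0.4889, 0.1603, 0.0579]
tool_rot: [3.142, 0.0, 2.836]
contact_force: [-0.4, 0.6, 0.1]
opening: 0.036
grip_force: 0.0
```

{"name": "arm_command", "arguments": {"moves": [[[0, 0, 0], [0, 0, 0], 0.07], [[0, 0, 0], [0, 0, 0], 0.07], [[0, 0, 0], [0, 0, 0], 0.07], [[0, 0, 0], [0, 0, 0], 0.07], [[0, 0, 0], [0, 0, 0], 0.07]]}}

```text
time: 5.05
tool_pos: [0.4889, 0.1603, 0.0579]
tool_rot: [3.142, 0.0, 2.836]
contact_force: [-0.4, 0.1, 0.0]
opening: 0.0697
grip_force: 0.0
```

{"name": "arm_command", "arguments": {"moves": [[[0, 0, 0.01], [0, 0, 0], 0.07], [[0, 0, 0.02], [0, 0, 0], 0.07], [[0, 0, 0.026], [0, 0, 0], 0.07], [[0, 0, 0.028], [0, 0, 0], 0.07], [[0, 0, 0.028], [0, 0, 0], 0.07]]}}

```text
time: 5.55
tool_pos: [0.4886, 0.1602, 0.0293]
tool_rot: [-3.141, -0.001, 2.836]
contact_force: [-1.0, 0.6, 0.2]
opening: 0.0699
grip_force: 0.0
```

{"name": "arm_command", "arguments": {"moves": [[[0, 0, 0.001], [0, 0, 0], 0.07], [[0, 0, 0.002], [0, 0, 0], 0.07], [[0, 0, 0.003], [0, 0, 0], 0.07], [[0, 0, 0.004], [0, 0, 0], 0.07], [[0, 0, 0.004], [0, 0, 0], 0.07]]}}

```text
time: 6.05
tool_pos: [0.4889, 0.1603, 0.0259]
tool_rot: [3.142, -0.0, 2.836]
contact_force: [0.2, 0.3, -0.5]
opening: 0.0704
grip_force: 0.0
```

{"name": "arm_command", "arguments": {"moves": [[[0, 0, 0.0005], [0, 0, 0], 0.06], [[0, 0, 0.001], [0, 0, 0], 0.05], [[0, 0, 0.0015], [0, 0, 0], 0.04], [[0, 0, 0.002], [0, 0, 0], 0.04], [[0, 0, 0.002], [0, 0, 0], 0.04]]}}

```text
time: 6.55
tool_pos: [0.4889, 0.1603, 0.0239]
tool_rot: [3.142, -0.0, 2.836]
contact_force: [-0.3, 1.1, 0.2]
opening: 0.0407
grip_force: 0.0
```

{"name": "arm_command", "arguments": {"moves": [[[0, 0, 0.0005], [0, 0, 0], 0.04], [[0, 0, 0.001], [0, 0, 0], 0.04], [[0, 0, 0.0015], [0, 0, 0], 0.04], [[0, 0, 0.002], [0, 0, 0], 0.04], [[0, 0, 0.002], [0, 0, 0], 0.04]]}}

```text
time: 7.05
tool_pos: [0.4889, 0.1603, 0.0218]
tool_rot: [3.142, -0.0, 2.836]
contact_force: [0.1, -0.6, -0.9]
opening: 0.0397
grip_force: 0.0
```

{"name": "arm_command", "arguments": {"moves": [[[0, 0, 0], [0, 0, 0], 0.035], [[0, 0, 0], [0, 0, 0], 0.03], [[0, 0, 0], [0, 0, 0], 0.025], [[0, 0, 0], [0, 0, 0], 0.02], [[0, 0, 0], [0, 0, 0], 0.02]], "squeeze": 35}}

```text
time: 7.55
tool_pos: [0.489, 0.1604, 0.022]
tool_rot: [3.141, 0.0, 2.836]
contact_force: [0.5, 0.7, 0.0]
opening: 0.0313
grip_force: 35.0
```

{"name": "arm_command", "arguments": {"moves": [[[0, 0, -0.01], [0, 0, 0], 0.02], [[0, 0, -0.04], [0, 0, 0], 0.02], [[0, 0, -0.08], [0, 0, 0], 0.02], [[0, 0, -0.12], [0, 0, 0], 0.02], [[0, 0, -0.15], [0, 0, 0], 0.02]]}}

```text
time: 8.05
tool_pos: [0.4891, 0.1602, 0.1749]
tool_rot: [3.141, 0.002, 2.836]
contact_force: [0.3, -0.6, -2.3]
opening: 0.0313
grip_force: 35.0
```

Run:
```python
from h import *
robot.read_camera("top");go([.627,-.273,.185]);s=robot.observe();print(s["contact_force"],s["opening"],s["grip_force"])
```

```text
t 8.1 pos [0.4914 0.1606 0.1794] shift [-0.2599 -0.3727 -0.0049] turn [0.0043 0.0087 0.    ]
[2.12738076 0.04060711 1.63611107] 0.03110691202762366 34.999423027038574
```

{"name": "arm_command", "arguments": {"moves": [[[-0.01, -0.014, -0.004], [0, 0, 0], 0.02], [[-0.03, -0.04, -0.01], [0, 0, 0], 0.02], [[-0.05, -0.068, -0.012], [0, 0, 0], 0.02], [[-0.07, -0.098, -0.012], [0, 0, 0], 0.02], [[-0.09, -0.128, -0.012], [0, 0, 0], 0.02]]}}

```text
time: 8.6
tool_pos: [0.536, 0.0098, 0.1842]
tool_rot: [-3.141, -0.0, 2.836]
contact_force: [0.3, -0.4, -2.0]
opening: 0.0309
grip_force: 35.0
```

{"name": "arm_command", "arguments": {"moves": [[[-0.02, -0.03, 0], [0, 0, 0], 0.02], [[-0.042, -0.06, 0], [0, 0, 0], 0.02], [[-0.063, -0.09, 0], [0, 0, 0], 0.02], [[-0.084, -0.12, 0], [0, 0, 0], 0.02], [[-0.105, -0.15, 0], [0, 0, 0], 0.02]]}}

```text
time: 9.1
tool_pos: [0.5909, -0.165, 0.1839]
tool_rot: [3.142, -0.001, 2.836]
contact_force: [0.2, 0.0, -2.0]
opening: 0.0312
grip_force: 35.0
```

{"name": "arm_command", "arguments": {"moves": [[[-0.018, -0.027, 0], [0, 0, 0], 0.02], [[-0.036, -0.054, 0], [0, 0, 0], 0.02], [[-0.05, -0.077, 0], [0, 0, 0], 0.02], [[-0.06, -0.09, 0], [0, 0, 0], 0.02], [[-0.065, -0.095, 0], [0, 0, 0], 0.02]]}}

```text
time: 9.6
tool_pos: [0.624, -0.2754, 0.1832]
tool_rot: [-3.142, -0.001, 2.834]
contact_force: [-0.4, 0.1, -2.1]
opening: 0.0318
grip_force: 35.0
```

Run:
```python
from h import *
robot.read_camera("top");robot.read_camera("top")
m=robot.camera_model("wrist");s=robot.observe();a=robot.read_camera("wrist")[:,:,::-1];cv2.imwrite("pics/w2.png",a);np.save("w2.npy",(m,s),allow_pickle=True)
print(s["tool_pos"],s["tool_rot"],s["contact_force"],s["opening"],s["grip_force"],proj(m,[.55,-.25,.112]))
```

```text
[ 0.62428461 -0.27411696  0.18333313] [ 3.14126727e+00 -1.12532316e-03  2.83487769e+00] [ 1.21058098 -0.38567724 -2.18835547] 0.030917395340326354 34.99932646751404 [316.82959878 112.96616406]
```

View pics/w2.png

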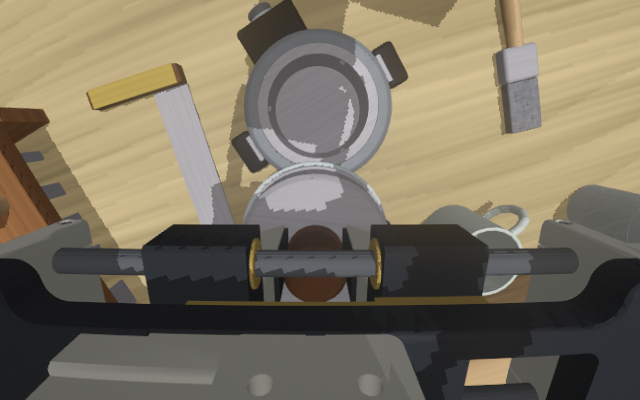

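The wrist view shows the mouth's bore centred at about (319,102), with its edge from column 270 to 368. The held cap's arc runs from about (245,215) over (315,163) to (388,215). The knob is at (316,263) between the fingers. I'll fit circles to the edge points cast onto their planes.

```bash
cat > fit.py <<'E'
from h import *
from scipy.optimize import least_squares
def circ(P):
    f=lambda q:np.hypot(P[:,0]-q[0],P[:,1]-q[1])-q[2]
    r=least_squares(f,[*P.mean(0)[:2],.05],loss="soft_l1",f_scale=.0005);return r.x,np.abs(r.fun)
def edges(g,c,a,r0,r1,sign):
    out=[]
    for t in np.radians(a):
        r=np.arange(r0,r1,.25);x=(c[0]+r*np.cos(t)).astype(np.float32);y=(c[1]+r*np.sin(t)).astype(np.float32)
        v=cv2.remap(g,x[None],y[None],cv2.INTER_LINEAR)[0];d=sign*(v[6:]-v[:-6]);i=d.argmax();out.append((x[i+3],y[i+3],d[i],r[i+3]))
    return np.array(out)
E
python3 - <<'E'
from fit import *
m,s=np.load("w2.npy",allow_pickle=True);a=cv2.imread("pics/w2.png")
g=cv2.GaussianBlur(cv2.cvtColor(a,cv2.COLOR_BGR2GRAY),(0,0),.7).astype(np.float32)
R=Ro.from_euler('xyz',s["tool_rot"]).as_matrix();p=np.array(s["tool_pos"])
def rep(n,E,z,thr):
    E=E[E[:,2]>thr];P=np.array([plane(m,*e[:2],z) for e in E]);q,f=circ(P)
    print(n,len(E),"ctr",q[:2].round(4),"r",q[2].round(4),"med",np.median(f).round(5),"tool",(R.T@(np.array([*q[:2],z])-p)).round(4)[:2])
A=np.arange(0,360,6)
E=edges(g,(319,102),A,40,56,1);print(np.c_[A,E[:,3],E[:,2]][::4].round(0).tolist());rep("bore",E,.112,30)
B=np.r_[np.arange(150,360,6),np.arange(0,36,6)]
for sg in(1,-1):
  E=edges(g,(319,102),B,54,68,sg);print(np.c_[B,E[:,3],E[:,2]][::4].round(0).tolist());rep("rim",E,.112,15)
A=np.r_[np.arange(185,250,5),np.arange(290,358,5)]
for sg in (1,-1):
  E=edges(g,(316,230),A,60,80,sg);print(np.c_[A,E[:,3],E[:,2]].round(0).tolist());
  for z in(.184,.211):rep("cap",E,z,15)
E
```

```text
[[0.0, 49.0, 60.0], [24.0, 51.0, 60.0], [48.0, 53.0, 55.0], [72.0, 55.0, 16.0], [96.0, 55.0, 30.0], [120.0, 55.0, 41.0], [144.0, 54.0, 49.0], [168.0, 52.0, 21.0], [192.0, 51.0, 23.0], [216.0, 50.0, 25.0], [240.0, 50.0, 26.0], [264.0, 49.0, 27.0], [288.0, 48.0, 24.0], [312.0, 48.0, 37.0], [336.0, 49.0, 48.0]]
bore 30 ctr [ 0.5451 -0.2477] r 0.0434 med 0.00022 tool [0.0834 0.0013]
[[150.0, 55.0, 29.0], [174.0, 56.0, 1.0], [198.0, 58.0, 1.0], [222.0, 57.0, 1.0], [246.0, 57.0, 1.0], [270.0, 63.0, 1.0], [294.0, 55.0, 0.0], [318.0, 60.0, 0.0], [342.0, 61.0, 1.0], [6.0, 61.0, 3.0], [30.0, 63.0, 1.0]]
rim 2 ctr [ 0.5323 -0.2488] r 0.0471 med 0.0 tool [ 0.0953 -0.0036]
[[150.0, 63.0, 24.0], [174.0, 62.0, 12.0], [198.0, 60.0, 16.0], [222.0, 60.0, 14.0], [246.0, 60.0, 15.0], [270.0, 60.0, 16.0], [294.0, 59.0, 15.0], [318.0, 58.0, 23.0], [342.0, 58.0, 26.0], [6.0, 58.0, 30.0], [30.0, 60.0, 24.0]]
rim 25 ctr [ 0.5455 -0.2478] r 0.0514 med 0.00011 tool [0.083  0.0013]
[[185.0, 72.0, 7.0], [190.0, 72.0, 9.0], [195.0, 70.0, 14.0], [200.0, 70.0, 14.0], [205.0, 69.0, 16.0], [210.0, 64.0, 16.0], [215.0
[... 586 characters left out ...]
.0, 69.0, -0.0], [190.0, 74.0, 8.0], [195.0, 74.0, 14.0], [200.0, 73.0, 14.0], [205.0, 73.0, 12.0], [210.0, 73.0, 18.0], [215.0, 72.0, 45.0], [220.0, 72.0, 41.0], [225.0, 62.0, 28.0], [230.0, 61.0, 34.0], [235.0, 70.0, 37.0], [240.0, 70.0, 53.0], [245.0, 70.0, 36.0], [290.0, 69.0, 14.0], [295.0, 78.0, 4.0], [300.0, 68.0, 9.0], [305.0, 76.0, 11.0], [310.0, 61.0, 8.0], [315.0, 61.0, 11.0], [320.0, 70.0, 18.0], [325.0, 70.0, 14.0], [330.0, 70.0, 18.0], [335.0, 70.0, 22.0], [340.0, 62.0, 3.0], [345.0, 64.0, 4.0], [350.0, 65.0, 4.0], [355.0, 71.0, 12.0]]
cap 11 ctr [ 0.6296 -0.2772] r 0.0504 med 0.0002 tool [-0.006  -0.0014]
cap 11 ctr [ 0.6196 -0.274 ] r 0.0431 med 0.00018 tool [ 0.0046 -0.0013]
```

Run:
```python
from fit import *
m,s=np.load("w2.npy",allow_pickle=True);a=cv2.imread("pics/w2.png")
g=cv2.GaussianBlur(cv2.cvtColor(a,cv2.COLOR_BGR2GRAY),(0,0),.7).astype(np.float32)
R=Ro.from_euler('xyz',s["tool_rot"]).as_matrix();p=np.array(s["tool_pos"])
for sg,z,r,thr in((-1,.184,.05,16),(1,.211,.046,30)):
  A=np.r_[np.arange(195,250,3),np.arange(318,350,3)];E=edges(g,(316,230),A,60 if sg>0 else 67,72 if sg>0 else 80,sg);E=E[E[:,2]>thr]
  P=np.array([R.T@(plane(m,*e[:2],z)-p) for e in E]);f=lambda q:np.hypot(P[:,0]-q[0],P[:,1]-q[1])-r
  o=least_squares(f,[0,0],loss="soft_l1",f_scale=.0005);print(sg,len(P),o.x.round(4),np.median(abs(o.fun)).round(5))
mt=robot.camera_model("top");t=cv2.imread("pics/top0.png");g=cv2.cvtColor(t,cv2.COLOR_BGR2GRAY).astype(np.float32)
th=np.arange(0,360,6)
for z,r0,r1,sg in((.112,10,17,1),(.112,15,21,-1)):
  E=edges(g,(397.2,220),th,r0,r1,sg);E=E[E[:,2]>15];P=np.array([plane(mt,*e[:2],z) for e in E]);q,f=circ(P);print("top",len(E),q.round(4),np.median(f).round(4))
# scene rim
ms=robot.camera_model("scene")
for c in([.5451,-.2477],[.5505,-.2495]):
  Q=np.array([proj(ms,[c[0]+.0525*np.cos(x),c[1]+.0525*np.sin(x),.112]) for x in np.radians(th)]);print("scene rim pred",Q.min(0).round(1),Q.max(0).round(1))
b=cv2.imread("pics/scene0.png").astype(int)
print("row222",b[222,196:262].sum(1).tolist());print("col229",b[200:250,229].sum(1).tolist())
```

```text
-1 19 [-0.0054 -0.0013] 8e-05
1 19 [-0.0032 -0.0018] 0.00038
top 45 [ 0.5451 -0.2477  0.0444] 0.0005
top 57 [ 0.5476 -0.2493  0.0522] 0.001
scene rim pred [203.8 207.2] [245.5 229.6]
scene rim pred [203.8 208.3] [245.7 230.9]
row222 [410, 256, 115, 86, 143, 237, 355, 426, 464, 514, 547, 556, 511, 402, 304, 275, 286, 289, 304, 295, 313, 326, 316, 324, 319, 332, 335, 335, 333, 339, 349, 338, 348, 354, 350, 350, 354, 344, 343, 333, 341, 344, 347, 388, 464, 512, 532, 505, 424, 348, 357, 421, 419, 425, 416, 397, 366, 329, 348, 438, 497, 526, 542, 542, 540, 540]
col229 [502, 514, 529, 531, 525, 502, 507, 528, 531, 496, 385, 348, 353, 351, 346, 346, 349, 349, 343, 354, 350, 345, 354, 344, 347, 334, 380, 486, 544, 524, 420, 351, 336, 315, 305, 365, 420, 441, 407, 397, 369, 309, 274, 276, 277, 268, 283, 269, 273, 273]
```

The wrist and top views give the same mouth centre, (0.5451, -0.2477), and the cap sits 5.4 mm off the tool axis. Now I'll move over the mouth.

{"name": "arm_command", "arguments": {"moves": [[[0.012, 0.0, 0], [0, 0, 0], 0.02], [[0.034, 0.001, 0], [0, 0, 0], 0.02], [[0.06, 0.002, 0], [0, 0, 0], 0.02], [[0.08, 0.0026, 0], [0, 0, 0], 0.02], [[0.0888, 0.0026, 0], [0, 0, 0], 0.02]]}}

```text
time: 10.25
tool_pos: [0.5392, -0.2426, 0.1846]
tool_rot: [3.141, -0.001, 2.837]
contact_force: [0.0, 0.8, -2.4]
opening: 0.0312
grip_force: 35.0
```

{"name": "arm_command", "arguments": {"moves": [[[0, 0, 0.0], [0, 0, 0], 0.02], [[0, 0, 0.01], [0, 0, 0], 0.02], [[0, 0, 0.025], [0, 0, 0], 0.02], [[0, 0, 0.038], [0, 0, 0], 0.02], [[0, 0, 0.042], [0, 0, 0], 0.02]]}}

```text
time: 10.75
tool_pos: [0.5402, -0.244, 0.1393]
tool_rot: [3.141, -0.004, 2.836]
contact_force: [-0.2, -0.5, -2.0]
opening: 0.0314
grip_force: 35.0
```

Run:
```python
from fit import *
m0,s0=np.load("w2.npy",allow_pickle=True);R0=Ro.from_euler('xyz',s0["tool_rot"]).as_matrix()
robot.read_camera("top")
s=robot.observe();m=robot.camera_model("scene")
print(s["tool_rot"],(R0.T@(np.array(s["tool_pos"])-s0["tool_pos"])).round(4),s["contact_force"],s["opening"])
B=robot.read_camera("scene")[:,:,::-1];B=cv2.resize(B[160:280,170:300],None,fx=5,fy=5,interpolation=cv2.INTER_CUBIC);cv2.imwrite("pics/s3.png",B[:590])
```

```text
[ 3.14057523 -0.00341355  2.8359202 ] [0.0892 0.0033 0.0439] [-0.1052732   0.65354643 -2.88347053] 0.03160556684825324
```

View pics/s3.png

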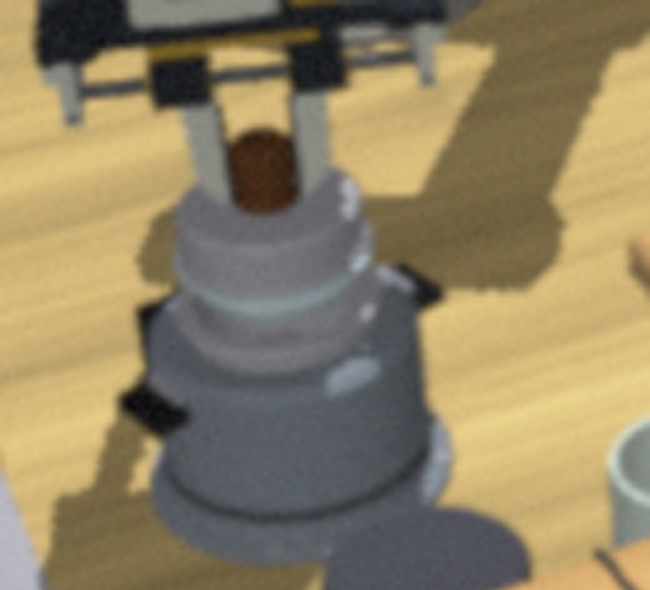

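The scene view shows the lid hanging upright over the mouth. The cap spans columns 175–372 and the rim 175–380, so they are aligned. Lowering.

{"name": "arm_command", "arguments": {"moves": [[[0, 0, 0.004], [0, 0, 0], 0.02], [[0, 0, 0.008], [0, 0, 0], 0.02], [[0, 0, 0.011], [0, 0, 0], 0.02], [[0, 0, 0.014], [0, 0, 0], 0.02], [[0, 0, 0.015], [0, 0, 0], 0.02]]}}

```text
time: 11.35
tool_pos: [0.5405, -0.2444, 0.1266]
tool_rot: [3.141, -0.0, 2.836]
contact_force: [0.1, 0.1, -2.0]
opening: 0.0312
grip_force: 35.0
```

{"name": "arm_command", "arguments": {"moves": [[[0, 0, 0.0005], [0, 0, 0], 0.02], [[0, 0, 0.001], [0, 0, 0], 0.02], [[0, 0, 0.0015], [0, 0, 0], 0.02], [[0, 0, 0.002], [0, 0, 0], 0.02], [[0, 0, 0.002], [0, 0, 0], 0.02]]}}

```text
time: 11.85
tool_pos: [0.5406, -0.2445, 0.1249]
tool_rot: [3.142, -0.0, 2.836]
contact_force: [-0.7, -0.6, -2.2]
opening: 0.0317
grip_force: 35.0
```

{"name": "arm_command", "arguments": {"moves": [[[0, 0, 0.0005], [0, 0, 0], 0.02], [[0, 0, 0.001], [0, 0, 0], 0.02], [[0, 0, 0.0015], [0, 0, 0], 0.02], [[0, 0, 0.002], [0, 0, 0], 0.02], [[0, 0, 0.002], [0, 0, 0], 0.02]]}}

```text
time: 12.35
tool_pos: [0.5407, -0.2445, 0.1228]
tool_rot: [3.141, -0.0, 2.836]
contact_force: [-0.1, 0.5, -2.1]
opening: 0.0312
grip_force: 35.0
```

{"name": "arm_command", "arguments": {"moves": [[[0, 0, 0.0005], [0, 0, 0], 0.02], [[0, 0, 0.001], [0, 0, 0], 0.02], [[0, 0, 0.002], [0, 0, 0], 0.02], [[0, 0, 0.003], [0, 0, 0], 0.02], [[0, 0, 0.003], [0, 0, 0], 0.02]]}}

```text
time: 12.85
tool_pos: [0.5408, -0.2447, 0.1202]
tool_rot: [-3.141, 0.001, 2.836]
contact_force: [0.0, -0.4, 0.6]
opening: 0.0311
grip_force: 35.0
```

{"name": "arm_command", "arguments": {"moves": [[[0, 0, 0.0005], [0, 0, 0], 0.02], [[0, 0, 0.001], [0, 0, 0], 0.02], [[0, 0, 0.0015], [0, 0, 0], 0.02], [[0, 0, 0.002], [0, 0, 0], 0.02], [[0, 0, 0.002], [0, 0, 0], 0.02]]}}

```text
time: 13.35
tool_pos: [0.5412, -0.2446, 0.1185]
tool_rot: [-3.141, 0.002, 2.836]
contact_force: [-0.0, 1.1, 4.1]
opening: 0.0312
grip_force: 35.0
```

{"name": "arm_command", "arguments": {"moves": [[[0, 0, 0.0005], [0, 0, 0], 0.02], [[0, 0, 0.001], [0, 0, 0], 0.02], [[0, 0, 0.0015], [0, 0, 0], 0.02], [[0, 0, 0.002], [0, 0, 0], 0.02], [[0, 0, 0.002], [0, 0, 0], 0.02]]}}

```text
time: 13.85
tool_pos: [0.5403, -0.2443, 0.1152]
tool_rot: [3.141, -0.001, 2.836]
contact_force: [-0.3, -0.0, -2.9]
opening: 0.0313
grip_force: 35.0
```

{"name": "arm_command", "arguments": {"moves": [[[0, 0, 0.0005], [0, 0, 0], 0.02], [[0, 0, 0.001], [0, 0, 0], 0.02], [[0, 0, 0.0015], [0, 0, 0], 0.02], [[0, 0, 0.002], [0, 0, 0], 0.02], [[0, 0, 0.002], [0, 0, 0], 0.02]]}}

```text
time: 14.35
tool_pos: [0.5407, -0.2445, 0.114]
tool_rot: [3.142, 0.0, 2.836]
contact_force: [0.0, 0.4, -1.7]
opening: 0.0313
grip_force: 35.0
```

{"name": "arm_command", "arguments": {"moves": [[[0, 0, 0.0005], [0, 0, 0], 0.02], [[0, 0, 0.001], [0, 0, 0], 0.02], [[0, 0, 0.0015], [0, 0, 0], 0.02], [[0, 0, 0.002], [0, 0, 0], 0.02], [[0, 0, 0.002], [0, 0, 0], 0.02]]}}

```text
time: 14.85
tool_pos: [0.5408, -0.2445, 0.1139]
tool_rot: [-3.141, 0.002, 2.836]
contact_force: [-3.7, 2.6, 11.2]
opening: 0.0314
grip_force: 35.0
```

{"name": "arm_command", "arguments": {"moves": [[[0, 0, 0.0005], [0, 0, 0], 0.02], [[0, 0, 0.001], [0, 0, 0], 0.02], [[0, 0, 0.0015], [0, 0, 0], 0.02], [[0, 0, 0.0015], [0, 0, 0], 0.02], [[0, 0, 0.0015], [0, 0, 0], 0.02]]}}

```text
time: 15.35
tool_pos: [0.5409, -0.2446, 0.1139]
tool_rot: [-3.141, 0.003, 2.836]
contact_force: [-7.5, 4.6, 19.1]
opening: 0.0311
grip_force: 35.0
```

{"name": "arm_command", "arguments": {"moves": [[[0, 0, -0.001], [0, 0, 0], 0.02], [[0, 0, -0.002], [0, 0, 0], 0.02], [[0, 0, -0.003], [0, 0, 0], 0.02], [[0, 0, -0.0035], [0, 0, 0], 0.02], [[0, 0, -0.004], [0, 0, 0], 0.02]]}}

```text
time: 15.85
tool_pos: [0.5407, -0.2445, 0.114]
tool_rot: [3.141, -0.0, 2.836]
contact_force: [-0.3, -0.1, -1.3]
opening: 0.0315
grip_force: 35.0
```

{"name": "arm_command", "arguments": {"moves": [[[0, 0, -0.001], [0, 0, 0], 0.02], [[0, 0, -0.002], [0, 0, 0], 0.02], [[0, 0, -0.003], [0, 0, 0], 0.02], [[0, 0, -0.004], [0, 0, 0], 0.02], [[0, 0, -0.004], [0, 0, 0], 0.02]]}}

```text
time: 16.35
tool_pos: [0.5409, -0.2447, 0.1189]
tool_rot: [-3.141, 0.001, 2.836]
contact_force: [-0.6, -0.2, -0.3]
opening: 0.0315
grip_force: 35.0
```

{"name": "arm_command", "arguments": {"moves": [[[0, 0, -0.005], [0, 0, 0], 0.02], [[0, 0, -0.012], [0, 0, 0], 0.02], [[0, 0, -0.022], [0, 0, 0], 0.02], [[0, 0, -0.036], [0, 0, 0], 0.02], [[0, 0, -0.05], [0, 0, 0], 0.02]]}}

```text
time: 16.85
tool_pos: [0.5408, -0.2446, 0.1698]
tool_rot: [-3.142, 0.001, 2.836]
contact_force: [0.1, -0.7, -1.0]
opening: 0.0312
grip_force: 35.0
```

{"name": "arm_command", "arguments": {"moves": [[[0, 0, -0.015], [0, 0, 0], 0.02], [[0, 0, -0.03], [0, 0, 0], 0.02], [[0, 0, -0.042], [0, 0, 0], 0.02], [[0, 0, -0.049], [0, 0, 0], 0.02], [[0, 0, -0.051], [0, 0, 0], 0.02]]}}

```text
time: 17.35
tool_pos: [0.5409, -0.2447, 0.2205]
tool_rot: [-3.141, 0.002, 2.836]
contact_force: [-0.4, 0.7, -2.1]
opening: 0.0313
grip_force: 35.0
```

{"name": "arm_command", "arguments": {"moves": [[[0, 0, 0], [0, 0, 0], 0.02], [[0, 0, 0], [0, 0, 0], 0.02], [[0, 0, 0], [0, 0, 0], 0.02], [[0, 0, 0], [0, 0, 0], 0.02], [[0, 0, 0], [0, 0, 0], 0.02]]}}

```text
time: 17.85
tool_pos: [0.5406, -0.2444, 0.2191]
tool_rot: [3.141, -0.001, 2.836]
contact_force: [-0.3, 0.8, -1.3]
opening: 0.0315
grip_force: 35.0
```

Run:
```python
from h import *
print(robot.observe()["contact_force"])
B=robot.read_camera("scene")[:,:,::-1];cv2.imwrite("pics/s4.png",cv2.resize(B[130:270,160:320],None,fx=4,fy=4,interpolation=cv2.INTER_CUBIC))
```

```text
[-0.30116289  0.8214431  -1.33344963]
```

View pics/s4.png

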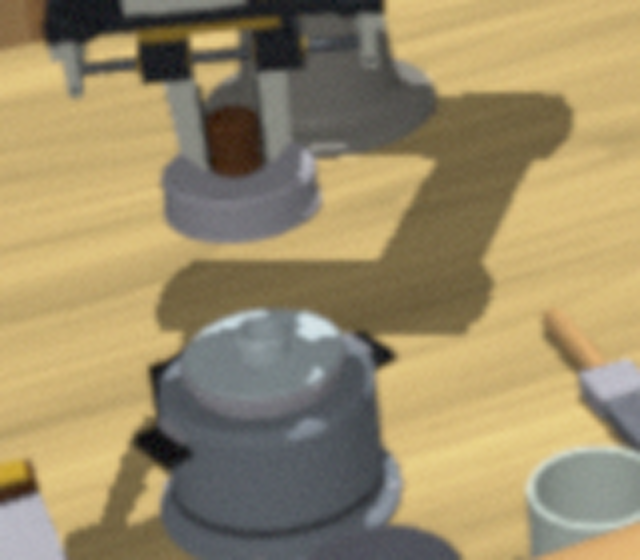

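The picture shows the brush lid seated level in the mouth, centred at about (262,365) in the crop. The cap alone is held upright above it at (240,190), and the measured load is 1.3 N, which matches the cap's 130 g. Handing in.

```bash
python3 -c "
from cell import robot
print(robot.hand_in())"
```

```text
the job is handed in; nothing more can be done
None
```

The job is handed in: the brush lid is snapped home and level in the pot (pressed to a hard stop at about 19 N), and the cap alone is held upright about 85 mm above its neck, at 17.9 s of the 48 s allowed.

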